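Screw the spout head onto the pellet dispenser and clock its spout over the dish

ROBOT

A 6-joint arm with a two-finger parallel gripper is mounted at the origin on a cart in front of the work surface, level with it; the furniture and walls round the work are solid. World frame = base frame: x ahead of the robot, y to its left, z up, the work surface at z = 0. Lengths are in m, angles in rad, forces in N, time in s.
With the tool pointing down it reaches from about 0.3 to 0.775 m from the base axis. Payload 14.6 kg.
Tool frame: the origin (TCP) lies on the centre line of the jaws, within the pads' length; the fingertips stand 17 mm ahead of it and the grasp point (between the pads) lies 2 mm behind it; z points along the fingers, x is the direction in which the jaws open and shut, and the axes are right-handed (so a half turn about z gives the same grasp; the last joint's range is limited). The gripper opens to 94 mm and grips with 3 to 60 N. Pads are 16 mm wide; open, the fingers measure 119 mm over their backs; the gripper's body (75 mm by 177 mm) begins 78 mm behind the grasp point.
Start: joints at [1.13, 0.3, 1.521, -0, 1.321, -0.067], TCP at [0.201, 0.512, 0.222] pointing down, gripper open.
Joint ranges: [-3.03, 3.03], [-0.79, 2.21], [0.23, 2.52], [-1.04, 4.18], [0, 3.07], [-2.55, 2.55]. Speed limits (rad/s): [2.22, 2.22, 2.57, 3.14, 3.14, 3.14].

INTERFACE

Orientations are given as [roll, pitch, yaw] about the fixed x, y, z axes, in that order (R = Rz(yaw) Ry(pitch) Rx(roll)).
In Python, from station import ctrl gives the robot as it stands. The module is installed in compiled form; this text tells all that it offers.
- The arm moves only by the tool drive_tool, never from a script. Its argument "increments" is a list of rows, each a list of 3 entries, a list of its own where there are three numbers: the turn, a rotation vector about the tool's x, y, z in degrees, then the shift along the tool's x, y, z in mm, then the opening, from 0 (shut) to 1 (fully open). In form: [[[ax, ay, az], [dx, dy, dz], hand], ...]. A call has 1 to 20 rows; each row shifts and turns the commanded pose from where the row before left it, along the tool's axes as they then stand; what a row does not reach is not made up. A row lasts 1/8 s, in which the tool goes at most 62.5 mm and 10.7 degrees, less where a joint would pass 70% of its speed; a pose out of reach is approached as far as the arm can. A call with a gripper value outside its range is refused whole. The fingers move at their own pace and stop on an object; "squeeze" is the grip in N (left out, the last holds). Time passes only in rows, so rows that do not move let the fingers close. It gives the time, the measured TCP pose, the force and the opening at its end, in the units of the state.
- ctrl.get_obs(): the state, without advancing time (a new reading comes with each control period).
- ctrl.camera(name): name is "scene" or "top" or "wrist"; returns the picture (480x640x3 uint8, red, green, blue); there is no depth.
- ctrl.calibration(name): a dict with "fx", "fy", "cx", "cy" (pixels), "rvec" (rotation vector, rad) and "tvec" (3), from world to camera coordinates, as OpenCV has them. Camera axes: x right, y down, z forward; pixel columns grow to the right and rows downward; lengths in m; the calibration is good to about 2 mm. The wrist camera is an equidistant fisheye: a pixel r from the principal point sees the ray r / f radians off the axis. A picture is of the moment at which its call begins: read the wrist's pose just before it. calibration takes no time and is no camera call; for the wrist camera it gives the pose at the moment of the call.
- ctrl.hand_in(): hands the job in, once; it reports no verdict.
The state is a dict: "time_s": time; "qpos": joint angles; "joint_vel": joint speeds; "tau": joint torques, N m; "ee_pos": TCP position; "eef_rot": TCP orientation; "force": force on the tool from outside, world axes, zero at the start; "moment": the same for the moment, N m; "grip_width": finger opening in m.
Only numpy, scipy, OpenCV 4.12 (cv2) and the standard library are available. Lean on these libraries where they do the work, as an engineer would, in place of code of your own. Each camera call takes 0.05 s, during which the arm holds its last target.

TASK

Screw the loose spout head clockwise onto the threaded neck of the pellet dispenser, starting it with the spout lined up with the raised rib on the dispenser body, until it squeezes the black rubber ring snugly and its spout points over the middle of the petri dish; stop there, well before the ring is crushed, and let go. Let the thread draw the head down instead of forcing it (feel for where it meets the thread, and keep the force between them under about 15 N), and leave the dish and the other things where they are.

Things in the scene. Friction and masses are not known exactly. Their poses are not given: they have to be found in the camera images.
- spout_head: Loose grey screw-on head, 120 g, standing on its open skirt on the bench. Origin: centre of the skirt's lower rim; z up, +x along the spout. Skirt: outside 49 mm, inside 43 mm diameter, z 0 to 33 mm, hollow up to z = 28 mm. Inside it two round pins, 4 mm thick, stick inward at +x and -x, 6 mm above the rim, to 32 mm apart.
- head_grip (a point): On the head's axis, 54 mm above its rim, the height to grip: middle of an octagonal grip, 36 mm across flats, z 33 to 67 mm of the head, flats facing +x and every 45 degrees on, so it can be gripped from above at any of these yaws.
- stand: White dispenser bolted to the bench, 64 mm diameter up to z = 52 mm, steel foot 80 mm. Origin on the screw axis at bench height, z up; the dish lies on its +x side within 30 degrees. Neck: 28 mm core, right-hand two-start thread, 39 mm outside diameter, ridges 3 mm thick, 16 mm descent per turn, head turned clockwise from above. The head stays put when released; several grips are needed.
- shoulder (a point): Top centre of the white body, 52 mm above the bench, on the screw axis. From here the neck rises, with the ring round it. It is set to another height each time, which is not measured and must be felt: its domed top 89 to 99 mm above the bench, the free ring's top always 19 mm below the dome's. It does not move under load.
- start_rib (a point): Raised vertical rib on the body above the shelf clamp, 5 mm wide, 14 mm tall, 140 degrees counterclockwise (from above) of the stand's +x. With the spout above it, the head lowered over the neck comes to rest with its pins on the thread, its rim 1 to 2 mm above the free ring's top: 71 to 82 mm above the bench, by the neck's setting. Half a turn wrong, the spout misses the dish.
- spout_tip (a point): Mouth of the spout, on the head at x = 80 mm, z = 8.5 mm. The spout is a 10 mm tube that leaves the skirt at z = 14 mm. Turned clockwise from the rib with a push of a few N, the pins pass under the thread starts after 20 degrees and then the thread holds the head down; the rim meets the ring after about 60; the spout is over the dish after 110 to 170 degrees.
- seal_ring (a joint): Squeeze of the black rubber ring (52 mm diameter, 8 mm thick, round the foot of the neck), in m: 0 free, grows as it is pressed down. It acts as a spring: 1.5 N at first touch, then 0.8 N per mm. 1 to 5 mm is a proper squeeze, over 6.5 mm is crushed.
- dish_shelf: Steel dish shelf clamped round the stand, fixed. Origin on the screw axis at the bench; +x points to the middle of its round plate, 80 mm out, 66 mm diameter, top at z = 30 mm. Its yaw differs from the stand's by up to 30 degrees either way.
- petri_dish: Clear petri dish, 57 mm diameter, 12 mm high, loose on the shelf plate. Origin at the centre of its underside, 80 mm from the screw axis.
- slide_box: Closed blue slide box, 86x98x30 mm, bystander. Origin at the centre of its underside.
- forceps_curved: Steel forceps, 126 mm long, bystander.
- mould_stack_0: Small stack of steel base moulds, 30x39x22 mm, bystander.
- tape_roll: Roll of tape, 98 mm diameter, 25 mm high, bystander.
- shelf_mid (a point): Middle of the shelf plate's top, 80 mm out along the shelf's +x, 30 mm above the bench.
Not all that is in view belongs to the job. What is meant by the petri_dish is not blue or purple, and is the smaller of those in its own colour.

How it is judged:
At the end, for the whole second after the job is handed in: The head sits upright (within 0.08 rad) on the screw axis (within 4 mm), at rest and released, squeezing the rubber ring by 1 to 6.5 mm, with the spout's mouth horizontally within 14 mm of the petri dish's centre and the dish still on its shelf plate, within 8 mm of the plate's middle (horizontal distance between spout_tip and petri_dish below 0.014 m and value of joint seal_ring between 0.001 and 0.0065 m and horizontal distance between spout_head and stand below 0.004 m and angle between spout_head's own z axis and vertical below 0.08 rad and linear speed of spout_head below 0.01 m/s and horizontal distance between petri_dish and shelf_mid below 0.008 m); the robot touches nothing.
It fails at once if the rubber ring is crushed (squeezed by more than 6.5 mm) (value of joint seal_ring above 0.0065 m).
It fails at once if the head is forced onto the dispenser with more than 18 N (contact force between spout_head and stand above 18 N).
It fails at once if the dish is knocked off its place (moved by more than 15 mm) (distance of petri_dish from where it was at the start of the episode above 0.015 m).
It fails at once if a bystander is moved by more than 30 mm (distance of any of slide_box, forceps_curved, mould_stack_0, tape_roll from where it was at the start of the episode above 0.03 m).
It also fails if it takes over 72 s, if anything falls off the work surface, if the arm or the gripper's body presses on something with over 40 N, if the wrist force passes 120 N, or if a joint passes its speed limit or range.

## Working session

There is one attempt and no reset: what is moved stays moved. The work goes in short steps, Python scripts to look and compute and a tool call to move; the robot and the scene stay as the last step left them, time stands still between calls to the robot, and variables do not carry over. Pictures are saved under pics/ and viewed, and the job is handed in when it is done.

Besides the shell and the picture viewer there is one more tool, called after "Request:" as name(argument=value, ...), one argument or row to a line, values as JSON. drive_tool: Moves the arm, as the interface text tells. Its arguments: {"type":"object","properties":{"increments":{"type":"array"},"squeeze":{"type":"number"}},"required":["increments"]}

```bash
mkdir -p pics; python3 - <<'E'
from station import ctrl
import cv2
o=ctrl.get_obs();print(o)
for n in("scene","top","wrist"):
    im=ctrl.camera(n);cv2.imwrite(f"pics/{n}0.png",im[:,:,::-1]);print(n,ctrl.calibration(n))
E
```

```text
{'time_s': 0.0, 'qpos': array([ 1.13038966e+00,  3.00506994e-01,  1.52163237e+00, -6.81431373e-06,
        1.32069003e+00, -6.65830053e-02]), 'joint_vel': array([-1.42448400e-03,  2.29990839e-05, -8.75422567e-04,  3.00223110e-04,
       -6.21099651e-04, -4.39314170e-04]), 'tau': array([ 4.48531136e-03, -5.31849360e+01, -3.52722681e+01,  7.09970389e-02,
        2.46166351e-02, -9.72675525e-05]), 'ee_pos': array([0.20073147, 0.51178022, 0.22184493]), 'eef_rot': array([-3.14151695e+00,  1.23444466e-03,  1.19697441e+00]), 'force': array([ 0.10349631, -0.54644339,  0.61755372]), 'moment': array([ 0.00915642,  0.00538066, -0.00644689]), 'grip_width': 0.09365779900270549}
scene {'fx': 445.07758107818904, 'fy': 445.07758107818904, 'cx': 318.0932126425941, 'cy': 242.23196952855204, 'rvec': array([ 0.37788223,  2.54120347, -1.53622522]), 'tvec': array([0.54137368, 0.03600366, 0.97113417])}
top {'fx': 448.1106725715939, 'fy': 448.1106725715939, 'cx': 317.9675906424668, 'cy': 241.5231028482369, 'rvec': array([ 2.09357003, -2.15410284,  0.18896536]), 'tvec': array([-0.06601781,  0.56115085,  0.82823173])}
wrist {'fx': 371.64829954431775, 'fy': 371.64829954431775, 'cx': 319.749347147229, 'cy': 236.57821054077044, 'rvec': array([-2.39935673, -1.63696669, -0.22700061]), 'tvec': array([-0.54928918, -0.02893139,  0.39209842])}
```

View pics/scene0.png

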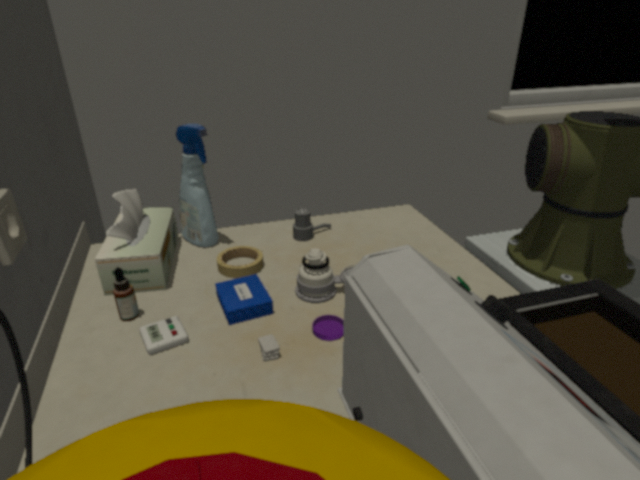

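View pics/top0.png

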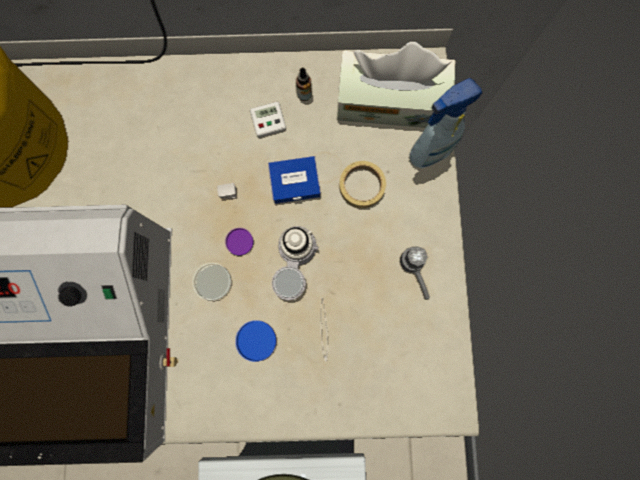

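View pics/wrist0.png

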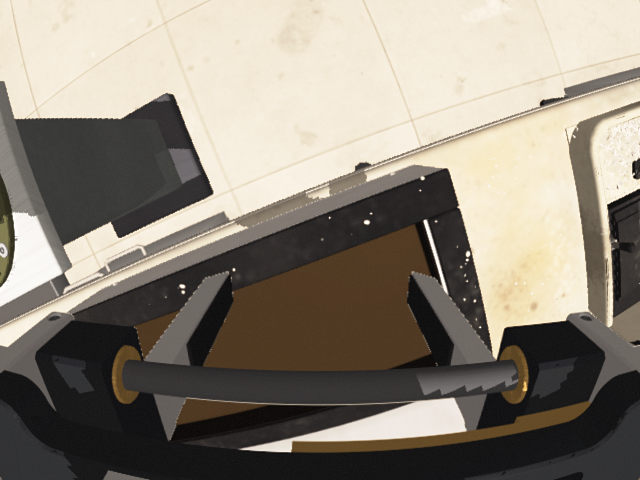

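```bash
cat > h.py <<'E'
import numpy as np,cv2
from station import ctrl
def cal(n):
    c=ctrl.calibration(n);R=cv2.Rodrigues(c["rvec"])[0];return c,R,c["tvec"]
def ray(n,u,v,k=None):
    c,R,t=k or cal(n)
    if n=="wrist":
        a=(u-c["cx"])/c["fx"];b=(v-c["cy"])/c["fy"];th=np.hypot(a,b)
        d=np.array([a*np.sinc(th/np.pi),b*np.sinc(th/np.pi),np.cos(th)])
    else: d=np.array([(u-c["cx"])/c["fx"],(v-c["cy"])/c["fy"],1.])
    return -R.T@t, R.T@d/np.linalg.norm(d)
def onz(n,u,v,z,k=None):
    o,d=ray(n,u,v,k); return o+d*(z-o[2])/d[2]
def proj(n,p,k=None):
    c,R,t=k or cal(n); q=R@np.asarray(p,float)+t
    if n=="wrist":
        r=np.hypot(q[0],q[1]);th=np.arctan2(r,q[2]);s=th/max(r,1e-9);return np.array([c["cx"]+c["fx"]*s*q[0],c["cy"]+c["fy"]*s*q[1]])
    return np.array([c["cx"]+c["fx"]*q[0]/q[2],c["cy"]+c["fy"]*q[1]/q[2]])
E
python3 - <<'E'
import cv2
a=cv2.imread("pics/top0.png")
cv2.imwrite("pics/t1.png",cv2.resize(a[210:310,230:330],None,fx=6,fy=6,interpolation=2))
cv2.imwrite("pics/t2.png",cv2.resize(a[230:310,380:460],None,fx=6,fy=6,interpolation=2))
b=cv2.imread("pics/scene0.png")
cv2.imwrite("pics/s1.png",cv2.resize(b[200:350,230:370],None,fx=4,fy=4,interpolation=2))
E
```

```text
(no output)
```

View pics/t1.png

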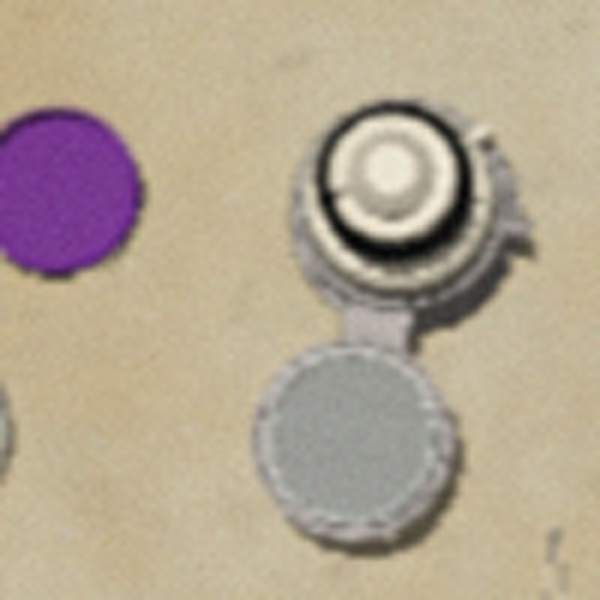

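View pics/t2.png

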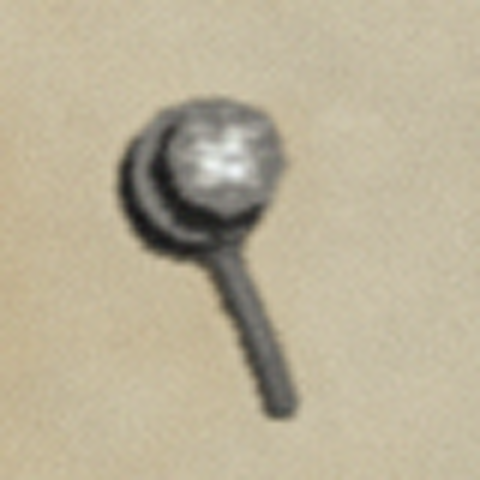

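View pics/s1.png

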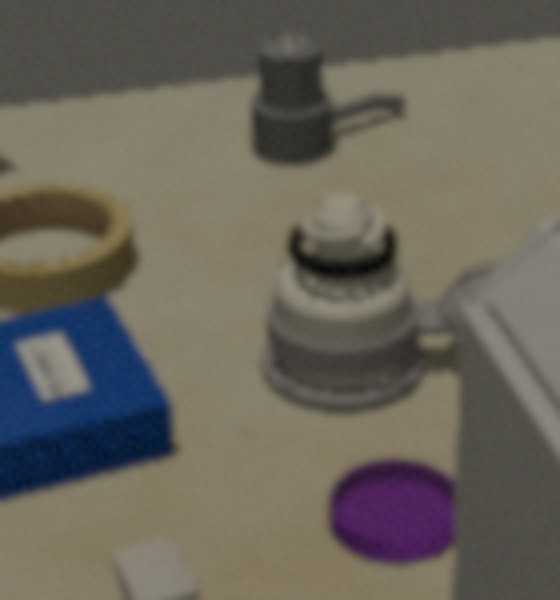

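```bash
python3 - <<'E'
from h import *
print("cam",ray("top",320,240)[0])
t1=lambda u,v:(230+u/6-.4,210+v/6-.4)
t2=lambda u,v:(380+u/6-.4,230+v/6-.4)
for z in(.089,.094,.099): print("dome",z,onz("top",*t1(389,170),z))
for z in(.07,.075,.08): print("ring",z,onz("top",*t1(397,182),z), onz("top",*t1(318,182),z)-onz("top",*t1(476,182),z))
d=onz("top",*t1(358,437),.042);print("dish",d, onz("top",*t1(272,437),.042)-onz("top",*t1(443,437),.042))
pl=onz("top",*t1(356,442),.03);print("plate",pl,onz("top",*t1(255,442),.03)-onz("top",*t1(458,442),.03))
r=onz("top",*t1(483,133),.052);print("rib",r)
# body edge circle at z=.052: left 303,  right 497, bottom 292
print("body",onz("top",*t1(303,195),.052),onz("top",*t1(497,195),.052),onz("top",*t1(398,292),.052))
print("octop",onz("top",*t2(222,158),.067), onz("top",*t2(165,158),.067)-onz("top",*t2(280,158),.067))
print("skirt left/bot",onz("top",*t2(122,190),.033))
print("tip end",onz("top",*t2(283,418),.0085))
print("tip ax",onz("top",*t2(283,405),.0135),onz("top",*t2(235,270),.014))
E
```

```text
cam [ 0.39990011 -0.08367747  0.9155842 ]
dome 0.089 [ 0.56018153 -0.03804238  0.089     ]
dome 0.094 [ 0.55921199 -0.03831843  0.094     ]
dome 0.099 [ 0.55824245 -0.03859448  0.099     ]
ring 0.07 [ 0.55987992 -0.03948243  0.07      ] [0.00147633 0.05057462 0.        ]
ring 0.075 [ 0.55893394 -0.03974375  0.075     ] [0.0014676  0.05027556 0.        ]
ring 0.08 [ 0.55798797 -0.04000508  0.08      ] [0.00145887 0.04997651 0.        ]
dish [ 0.48122141 -0.02374906  0.042     ] [0.00158469 0.05559012 0.        ]
plate [ 0.48071029 -0.02224018  0.03      ] [0.00190557 0.06687733 0.        ]
rib [ 0.57880961 -0.06705252  0.052     ]
body [ 0.55986109 -0.00775042  0.052     ] [ 0.55801372 -0.07111287  0.052     ] [ 0.52696587 -0.03818018  0.052     ]
octop [ 0.52259859 -0.26966121  0.067     ] [0.00105767 0.03655865 0.        ]
skirt left/bot [ 0.51779056 -0.2433891   0.033     ]
tip end [ 0.44268717 -0.29690673  0.0085    ]
tip ax [ 0.44674368 -0.29603954  0.0135    ] [ 0.49217231 -0.28306497  0.014     ]
```

```bash
cat >> h.py <<'E'
from scipy.spatial.transform import Rotation as Ro
def tool():
    o=ctrl.get_obs(); return o["ee_pos"],Ro.from_euler("xyz",o["eef_rot"]).as_matrix(),o
def show():
    p,R,o=tool(); print("t",round(o["time_s"],3),"p",p.round(4),"yaw",round(np.degrees(o["eef_rot"][2]),2),"F",o["force"].round(2),"M",o["moment"].round(3),"w",round(o["grip_width"],4),"tilt",np.degrees(np.arccos(-R[2,2])).round(2))
def to(w):
    p,R,o=tool(); print("shift mm",(R.T@(np.array(w)-p)*1000).round(1))
E
python3 - <<'E'
from h import *
p,R,o=tool();show()
c,Rc,t=cal("wrist")
co=-Rc.T@t
print("cam in tool",R.T@(co-p)*1000,"axis",R.T@Rc.T[:,2])
for n,a in(("head yaw-26",np.radians(-26.5)),):
    Rt=Ro.from_euler("xyz",[np.pi,0,a]).as_matrix()
    print((Rt.T@(np.array([.5226,-.2697,.26])-p)*1000).round(1))
for z in(0,.1,.2): print("spray body/nozzle",onz("top",425,150,z),onz("top",470,88,z))
print("oven corner", [onz("top",170,230,z) for z in(0,.15,.25)])
k=cal("scene");print(ray("scene",320,240)[0])
E
```

```text
t 0.15 p [0.2008 0.5119 0.222 ] yaw 68.58 F [ 0.02  0.37 -0.11] M [-0.007  0.016  0.031] w 0.0941 tilt 0.05
cam in tool [  -0.55075577  -79.30713986 -162.86213886] axis [5.28195256e-04 2.72723882e-01 9.62092202e-01]
[636.7 555.8 -38. ]
spray body/nozzle [ 0.76213479 -0.31800403  0.        ] [ 0.90368913 -0.42757763  0.        ]
spray body/nozzle [ 0.72257156 -0.29241091  0.1       ] [ 0.84866535 -0.39001689  0.1       ]
spray body/nozzle [ 0.68300833 -0.26681779  0.2       ] [ 0.79364157 -0.35245616  0.2       ]
oven corner [array([0.60194932, 0.22692071, 0.        ]), array([0.56884764, 0.17603547, 0.15      ]), array([0.54677984, 0.14211197, 0.25      ])]
[0.76019574 0.65103911 0.48552428]
```

Request:
drive_tool(
  increments=[
    [[0,0,0],[0,0,-40],1],
    [[0,0,0],[0,0,-40],1],
    [[0,0,0],[-36,34.4,0],1],
    [[0,0,0],[-36,34.4,0],1],
    [[0,0,0],[-36,34.4,0],1],
    [[0,0,0],[-36,34.4,0],1],
    [[0,0,0],[-36,34.4,0],1],
    [[0,0,0],[-36,34.4,0],1],
    [[0,0,0],[-36,34.4,0],1],
    [[0,0,0],[-36,34.4,0],1],
    [[0,0,0],[-36,34.4,0],1],
    [[0,0,0],[-36,34.4,0],1],
    [[0,0,0],[-36,34.4,0],1],
    [[0,0,0],[-36,34.4,0],1],
    [[0,0,0],[-36,34.4,0],1],
    [[0,0,0],[-36,34.4,0],1],
    [[0,0,0],[-36,34.4,0],1],
    [[0,0,0],[-36,34.4,0],1],
    [[0,0,0],[-36,34.4,0],1],
  ],
)

```text
time_s: 2.52
ee_pos: [0.5221, -0.2729, 0.3022]
eef_rot: [-3.141, -0.0, 1.197]
force: [0.4, 0.9, 0.2]
grip_width: 0.0938
```

Request:
drive_tool(
  increments=[
    [[0,0,10.5],[0,0,20],1],
    [[0,0,10.5],[0,0,20],1],
    [[0,0,10.5],[0,0,20],1],
    [[0,0,10.5],[0,0,20],1],
    [[0,0,10.5],[0,0,10],1],
    [[0,0,10.5],[0,0,0],1],
    [[0,0,10.5],[0,0,0],1],
    [[0,0,10.5],[0,0,0],1],
    [[0,0,10.5],[0,0,0],1],
    [[0,0,0],[0,0,0],1],
  ],
)

```text
time_s: 3.78
ee_pos: [0.5217, -0.2712, 0.2122]
eef_rot: [-3.142, 0.0, -0.451]
force: [-0.8, -0.0, 0.2]
grip_width: 0.0939
```

```bash
python3 - <<'E'
from h import *
show()
k=cal("wrist");im=ctrl.camera("wrist");cv2.imwrite("pics/w1.png",im[:,:,::-1])
import pickle;pickle.dump(k,open("k1.pkl","wb"))
print(proj("wrist",[.5226,-.2697,.067],k))
E
```

```text
t 3.775 p [ 0.5217 -0.2712  0.2122] yaw -25.85 F [-0.81 -0.01  0.22] M [-0.089  0.104  0.047] w 0.0939 tilt 0.03
[319.68112995 225.34919341]
```

View pics/w1.png

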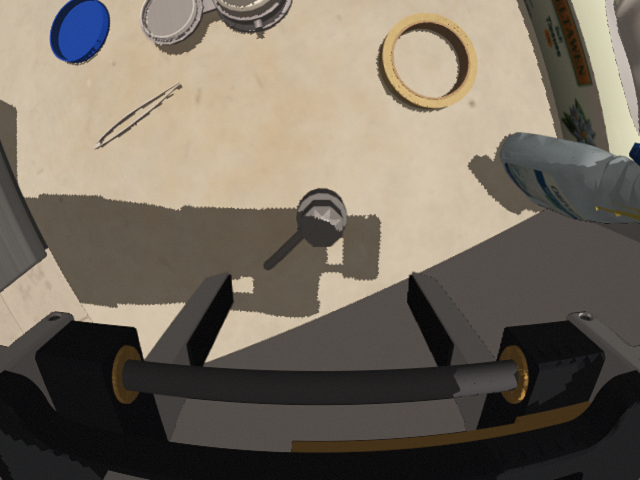

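```bash
python3 - <<'E'
import cv2
a=cv2.imread("pics/w1.png")
cv2.imwrite("pics/w1h.png",cv2.resize(a[175:285,250:360],None,fx=6,fy=6,interpolation=2))
E
```

```text
(no output)
```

View pics/w1h.png

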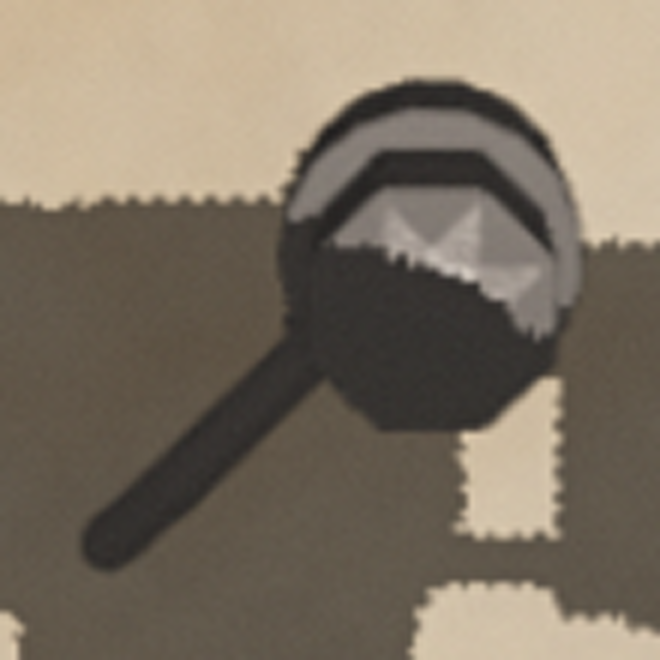

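```bash
python3 - <<'E'
from h import *
import pickle;k=pickle.load(open("k1.pkl","rb"))
f=lambda u,v:(250+(u+.5)/6-.5,175+(v+.5)/6-.5)
c=onz("wrist",*f(433.5,309),.067,k);print("c",c)
print("width",np.linalg.norm(c*0+onz("wrist",*f(310,309),.067,k)-onz("wrist",*f(557,309),.067,k)))
# spout end: tube center 5mm from the end cap
for z in(.0085,.0135): 
    e=onz("wrist",*f(108,545),z,k);d=e-c;print(z,e,np.hypot(*d[:2]),np.degrees(np.arctan2(d[1],d[0])))
# skirt rim circle top at z .033: left ~288 right~580, top 108
print("skirt", onz("wrist",*f(434,108),.033,k), onz("wrist",*f(288,225),.033,k),onz("wrist",*f(580,260),.033,k))
# octagon top edge dir
a=onz("wrist",*f(385,186),.067,k)-onz("wrist",*f(482,186),.067,k);print("edge",np.degrees(np.arctan2(a[1],a[0]))%45)
a=onz("wrist",*f(382,431),.067,k)-onz("wrist",*f(487,431),.067,k);print("edge",np.degrees(np.arctan2(a[1],a[0]))%45)
to([c[0],c[1],.053])
E
```

```text
c [ 0.52397422 -0.27108382  0.067     ]
width 0.03522936578669467
0.0085 [ 0.44760977 -0.29808266  0.0085    ] 0.08099670011042964 -160.5288234579772
0.0135 [ 0.4490938  -0.29674903  0.0135    ] 0.0791566729949079 -161.08088604565802
skirt [ 0.53443935 -0.24996624  0.033     ] [ 0.50576017 -0.25668834  0.033     ] [ 0.54464648 -0.28176169  0.033     ]
edge 19.19220551106224
edge 19.17062499268343
shift mm [  2.   -1.1 159.2]
```

Request:
drive_tool(
  increments=[
    [[0,0,0],[1.5,-1,40],1],
    [[0,0,0],[0,0,40],1],
    [[0,0,0],[0,0,40],1],
    [[0,0,0],[0,0,20],1],
    [[0,0,0],[0,0,14],1],
    [[0,0,0],[0,0,5],1],
    [[0,0,0],[0,0,0],1],
    [[0,0,0],[0,0,0],1],
  ],
)

```text
time_s: 4.82
ee_pos: [0.5239, -0.2712, 0.0543]
eef_rot: [3.141, -0.001, -0.452]
force: [0.6, 0.6, -0.2]
grip_width: 0.0939
```

Request:
drive_tool(
  increments=[
    [[0,0,0],[0,0,0],0.3],
    [[0,0,0],[0,0,0],0.2],
    [[0,0,0],[0,0,0],0.2],
    [[0,0,0],[0,0,0],0.2],
    [[0,0,0],[0,0,0],0.2],
    [[0,0,0],[0,0,0],0.2],
  ],
  squeeze=25,
)

```text
time_s: 5.58
ee_pos: [0.5235, -0.271, 0.0534]
eef_rot: [3.142, 0.0, -0.452]
force: [0.1, -0.1, 0.2]
grip_width: 0.0372
```

```bash
python3 - <<'E'
from h import *
show()
k=cal("wrist");im=ctrl.camera("wrist");cv2.imwrite("pics/w2.png",im[:,:,::-1])
import pickle;pickle.dump(k,open("k2.pkl","wb"))
E
```

```text
t 5.575 p [ 0.5235 -0.271   0.0534] yaw -25.92 F [ 0.05 -0.14  0.21] M [-0.025  0.079  0.033] w 0.0372 tilt 0.0
```

View pics/w2.png

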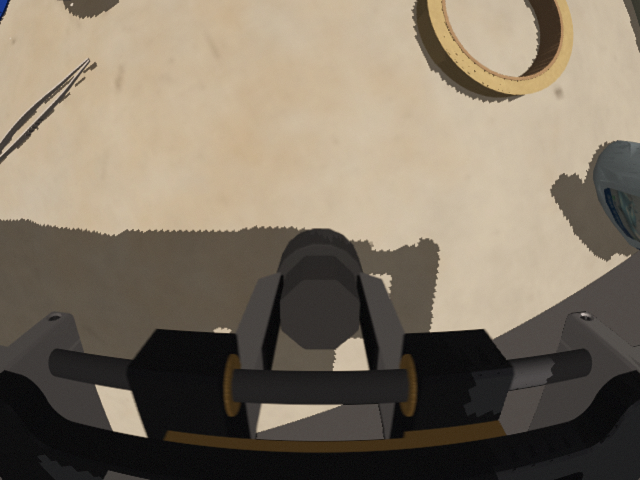

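```bash
python3 - <<'E'
import cv2,numpy as np
a=cv2.imread("pics/w2.png")
a=np.clip(a[220:360,250:390].astype(float)*2.2,0,255).astype('uint8')
cv2.imwrite("pics/w2h.png",cv2.resize(a,None,fx=5,fy=4.2,interpolation=2))
E
```

```text
(no output)
```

View pics/w2h.png

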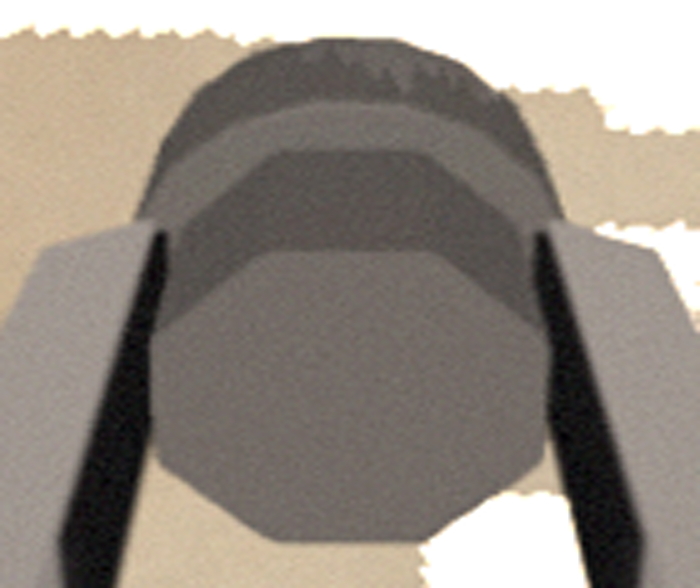

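```bash
python3 - <<'E'
from h import *
import pickle;k=pickle.load(open("k2.pkl","rb"))
p,R,o=tool();show()
f=lambda u,v:(250+(u+.5)/5-.5,220+(v+.5)/4.2-.5)
T=lambda u,v,z=.067:(R.T@(onz("wrist",*f(u,v),z,k)-p)*1000).round(2)
print("top",T(350,250),"bot",T(350,543),"L",T(150,390),"R",T(550,390),"base of grip",T(345,150,.033))
E
```

```text
t 5.625 p [ 0.5235 -0.271   0.0534] yaw -25.92 F [-0.22 -0.31 -0.55] M [-0.04   0.07  -0.012] w 0.0357 tilt 0.0
top [  0.2  -17.56 -13.58] bot [  0.21  18.41 -13.58] L [-17.87  -1.1  -13.58] R [ 18.27  -1.12 -13.58] base of grip [ -0.33 -16.97  20.42]
```

Request:
drive_tool(
  increments=[
    [[0,0,0],[0,0,-5],0.2],
    [[0,0,0],[0,0,-40],0.2],
    [[0,0,0],[0,0,-50],0.2],
    [[0,0,0],[0,0,-50],0.2],
    [[0,0,0],[-17.3,-30.8,0],0.2],
    [[0,0,0],[-17.3,-30.8,0],0.2],
    [[0,0,0],[-17.3,-30.8,0],0.2],
    [[0,0,0],[-17.3,-30.8,0],0.2],
    [[0,0,0],[0,0,0],0.2],
    [[0,0,0],[0,0,0],0.2],
    [[0,0,0],[0,0,0],0.2],
  ],
)

```text
time_s: 7.0
ee_pos: [0.5152, -0.1308, 0.1984]
eef_rot: [3.141, 0.0, -0.453]
force: [0.3, -0.1, -0.6]
grip_width: 0.0359
```

```bash
python3 - <<'E'
from h import *
show()
k=cal("wrist");im=ctrl.camera("wrist");cv2.imwrite("pics/w3.png",im[:,:,::-1])
import pickle;pickle.dump(k,open("k3.pkl","wb"))
print(proj("wrist",[.559,-.039,.075],k))
E
```

```text
t 7.0 p [ 0.5152 -0.1308  0.1984] yaw -25.98 F [ 0.34 -0.08 -0.61] M [-0.013  0.109 -0.017] w 0.0359 tilt 0.01
[318.39785183 104.58240558]
```

View pics/w3.png

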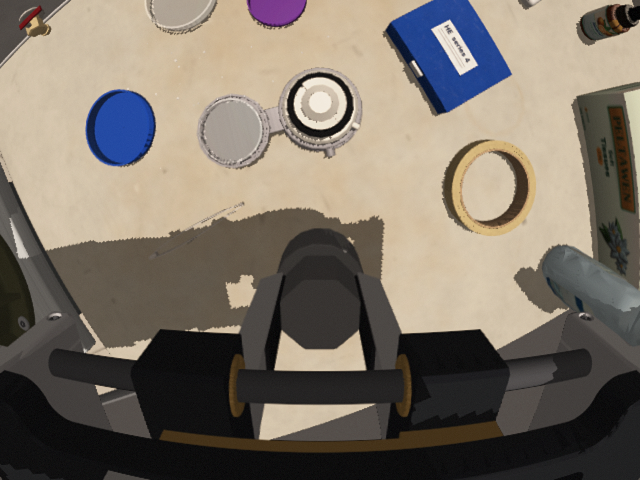

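```bash
python3 - <<'E'
import cv2
a=cv2.imread("pics/w3.png")
cv2.imwrite("pics/w3h.png",cv2.resize(a[55:180,190:370],None,fx=4.4,fy=4.4,interpolation=2))
E
```

```text
(no output)
```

View pics/w3h.png

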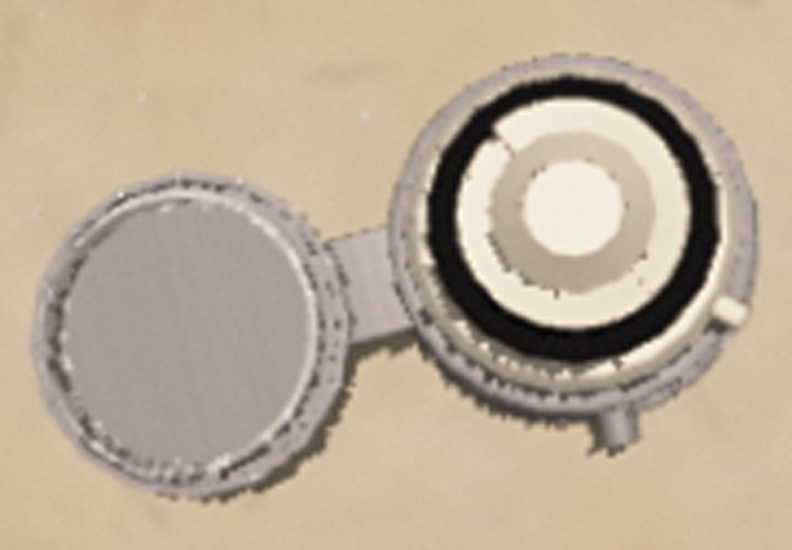

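```bash
python3 - <<'E'
from h import *
import pickle;k=pickle.load(open("k3.pkl","rb"));k=k
f=lambda u,v:(190+(u+.5)/4.4-.5,55+(v+.5)/4.4-.5)
W=lambda u,v,z:onz("wrist",*f(u,v),z,k)
im=cv2.imread("pics/w3.png")
m=(im[55:180,190:370].max(2)<60).astype('uint8');n,l,s,c=cv2.connectedComponentsWithStats(m);i=1+s[1:,4].argmax()
cn=max(cv2.findContours((l==i).astype('uint8'),0,1)[0],key=len)[:,0]
for z in(.07,.075,.08):
    P=np.array([onz("wrist",u+190,v+55,z,k) for u,v in cn.astype(float)])[:,:2].astype('f4')
    print("ring",z,cv2.fitEllipse(P*1000))
for z in(.089,.099):print("dome",W(572,208,z))
S=np.array([.5590,-.0393])
print("dish", W(187,328,.042),W(195,334,.03),[ (W(65,335,.042)-W(318,315,.042))])
print("rib",W(730,300,.052),W(742,318,.045))
E
```

```text
ring 0.07 ((560.0701904296875, -38.871986389160156), (49.634010314941406, 50.32846450805664), 139.2025146484375)
ring 0.075 ((559.8967895507812, -39.233089447021484), (48.78200912475586, 49.46454620361328), 139.2023162841797)
ring 0.08 ((559.723388671875, -39.59419250488281), (47.93000793457031, 48.600624084472656), 139.2025146484375)
dome [ 0.56021515 -0.03861743  0.089     ]
dome [ 0.55983881 -0.03939938  0.099     ]
dish [ 0.48457959 -0.02149164  0.042     ] [ 0.48304149 -0.02195399  0.03      ] [array([-0.04707128,  0.02103951,  0.        ])]
rib [ 0.58063303 -0.06408623  0.052     ] [ 0.58191743 -0.06830366  0.045     ]
```

Request:
drive_tool(
  increments=[
    [[0,0,0],[0,-33.9,0],0.2],
    [[0,0,0],[-0.5,-33.9,0],0.2],
    [[0,0,0],[0,-33.8,0],0.2],
    [[0,0,-10],[0,0,0],0.2],
    [[0,0,-10],[0,0,0],0.2],
    [[0,0,-10],[0,0,0],0.2],
    [[0,0,-10],[0,0,0],0.2],
    [[0,0,-10],[0,0,0],0.2],
    [[0,0,-10],[0,0,0],0.2],
    [[0,0,-10],[0,0,0],0.2],
    [[0,0,-10],[0,0,0],0.2],
    [[0,0,-10],[0,0,0],0.2],
    [[0,0,-10],[0,0,0],0.2],
    [[0,0,-8],[0,0,0],0.2],
    [[0,0,0],[0,0,0],0.2],
    [[0,0,0],[0,0,0],0.2],
    [[0,0,0],[0,0,0],0.2],
  ],
)

```text
time_s: 9.18
ee_pos: [0.5591, -0.0385, 0.1984]
eef_rot: [-3.142, 0.0, 1.431]
force: [0.9, 0.2, -1.1]
grip_width: 0.0361
```

```bash
python3 - <<'E'
from h import *
show();to([.5593,-.0393,.16]);to([.5593,-.0393,.16])
im=ctrl.camera("top");cv2.imwrite("pics/t4.png",im[:,:,::-1])
im=ctrl.camera("scene");cv2.imwrite("pics/s4.png",cv2.resize(im[180:340,230:390,::-1],None,fx=3.7,fy=3.7))
show()
E
```

```text
t 9.175 p [ 0.5591 -0.0385  0.1984] yaw 81.97 F [ 0.86  0.17 -1.13] M [-0.    -0.009 -0.049] w 0.0361 tilt 0.0
shift mm [-0.8  0.3 38.4]
shift mm [-0.8  0.3 38.4]
t 9.275 p [ 0.5591 -0.0384  0.1984] yaw 82.02 F [ 0.16 -0.11 -1.77] M [ 0.021 -0.043 -0.008] w 0.0363 tilt 0.0
```

View pics/s4.png

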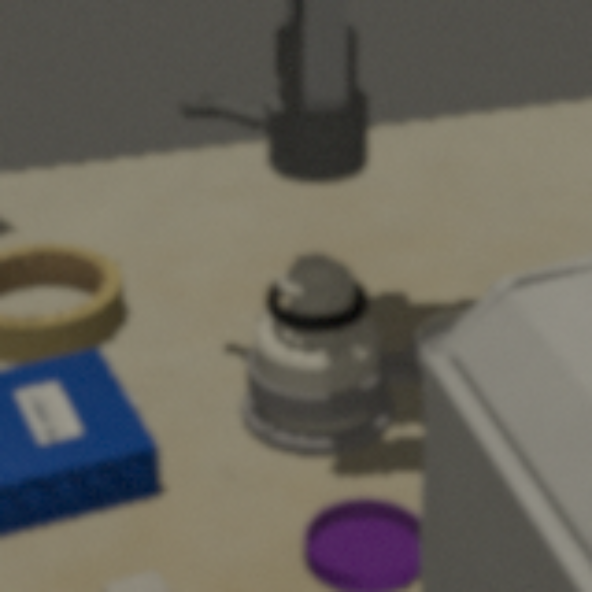

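View pics/t4.png

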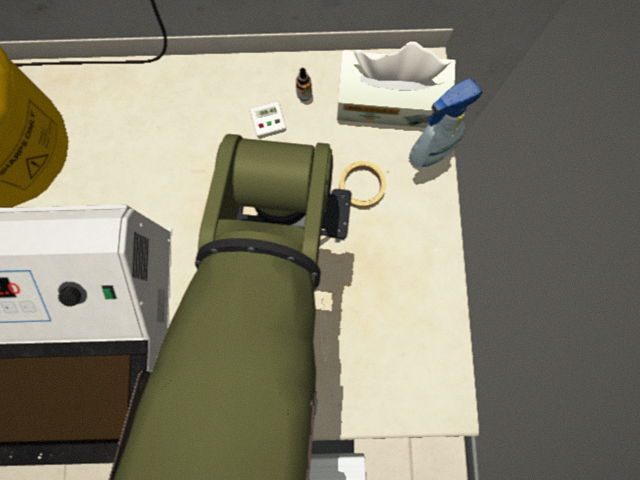

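Request:
drive_tool(
  increments=[
    [[0,0,0],[-0.8,0.3,15],0.2],
    [[0,0,0],[0,0,15],0.2],
    [[0,0,0],[0,0,12],0.2],
    [[0,0,0],[0,0,7],0.2],
    [[0,0,0],[0,0,4],0.2],
    [[0,0,0],[0,0,3],0.2],
    [[0,0,0],[0,0,0],0.2],
    [[0,0,0],[0,0,0],0.2],
  ],
)

```text
time_s: 10.28
ee_pos: [0.5594, -0.0392, 0.1427]
eef_rot: [3.141, 0.0, 1.433]
force: [0.7, -0.1, -1.0]
grip_width: 0.0359
```

Request:
drive_tool(
  increments=[
    [[0,0,0],[0,0,1],0.2],
    [[0,0,0],[0,0,1],0.2],
    [[0,0,0],[0,0,1],0.2],
    [[0,0,0],[0,0,1],0.2],
    [[0,0,0],[0,0,0],0.2],
  ],
)

```text
time_s: 10.9
ee_pos: [0.5593, -0.0392, 0.1383]
eef_rot: [-3.141, -0.0, 1.433]
force: [-0.2, 0.1, -0.4]
grip_width: 0.0358
```

Request:
drive_tool(
  increments=[
    [[0,0,0],[0,0,1],0.2],
    [[0,0,0],[0,0,1],0.2],
    [[0,0,0],[0,0,0],0.2],
  ],
)

```text
time_s: 11.28
ee_pos: [0.5593, -0.0392, 0.1363]
eef_rot: [-3.141, 0.0, 1.433]
force: [-0.9, -0.2, -1.0]
grip_width: 0.0358
```

Request:
drive_tool(
  increments=[
    [[0,0,0],[0,0,0.5],0.2],
    [[0,0,0],[0,0,0.5],0.2],
    [[0,0,0],[0,0,0],0.2],
  ],
)

```text
time_s: 11.65
ee_pos: [0.5593, -0.0392, 0.1354]
eef_rot: [-3.142, -0.0, 1.433]
force: [0.8, 0.0, -1.6]
grip_width: 0.0363
```

Request:
drive_tool(
  increments=[
    [[0,0,0],[0,0,0.5],0.2],
    [[0,0,0],[0,0,0.5],0.2],
    [[0,0,0],[0,0,0],0.2],
  ],
)

```text
time_s: 12.02
ee_pos: [0.5593, -0.0392, 0.1344]
eef_rot: [-3.141, 0.0, 1.433]
force: [0.4, 0.7, -1.3]
grip_width: 0.036
```

Request:
drive_tool(
  increments=[
    [[0,0,0],[0,0,0.5],0.2],
    [[0,0,0],[0,0,0.5],0.2],
    [[0,0,0],[0,0,0],0.2],
  ],
)

```text
time_s: 12.4
ee_pos: [0.5593, -0.0392, 0.1334]
eef_rot: [-3.142, 0.0, 1.433]
force: [0.6, 0.4, -1.8]
grip_width: 0.0357
```

Request:
drive_tool(
  increments=[
    [[0,0,0],[0,0,0.5],0.2],
    [[0,0,0],[0,0,0.5],0.2],
    [[0,0,0],[0,0,0],0.2],
  ],
)

```text
time_s: 12.78
ee_pos: [0.5593, -0.0392, 0.1324]
eef_rot: [-3.142, 0.0, 1.433]
force: [0.9, -0.1, -1.5]
grip_width: 0.0356
```

Request:
drive_tool(
  increments=[
    [[0,0,0],[0,0,0.5],0.2],
    [[0,0,0],[0,0,0],0.2],
  ],
)

```text
time_s: 13.02
ee_pos: [0.5593, -0.0392, 0.1319]
eef_rot: [-3.141, 0.0, 1.433]
force: [-0.2, -0.7, -1.5]
grip_width: 0.0359
```

Request:
drive_tool(
  increments=[
    [[0,0,0],[0,0,0.5],0.2],
    [[0,0,0],[0,0,0],0.2],
  ],
)

```text
time_s: 13.28
ee_pos: [0.5593, -0.0392, 0.1314]
eef_rot: [-3.142, -0.0, 1.433]
force: [-1.0, 0.2, -1.7]
grip_width: 0.0363
```

Request:
drive_tool(
  increments=[
    [[0,0,0],[0,0,0.5],0.2],
    [[0,0,0],[0,0,0],0.2],
  ],
)

```text
time_s: 13.52
ee_pos: [0.5593, -0.0392, 0.1309]
eef_rot: [-3.142, 0.0, 1.433]
force: [0.3, 0.2, -0.5]
grip_width: 0.0354
```

Request:
drive_tool(
  increments=[
    [[0,0,0],[0,0,0.5],0.2],
    [[0,0,0],[0,0,0],0.2],
  ],
)

```text
time_s: 13.78
ee_pos: [0.5593, -0.0392, 0.1304]
eef_rot: [-3.141, 0.0, 1.433]
force: [-0.8, 0.2, -1.3]
grip_width: 0.0359
```

Request:
drive_tool(
  increments=[
    [[0,0,0],[0,0,0.5],0.2],
    [[0,0,0],[0,0,0],0.2],
  ],
)

```text
time_s: 14.02
ee_pos: [0.5593, -0.0392, 0.1299]
eef_rot: [-3.142, 0.0, 1.433]
force: [0.0, -0.6, -1.6]
grip_width: 0.0359
```

Request:
drive_tool(
  increments=[
    [[0,0,0],[0,0,0.5],0.2],
    [[0,0,0],[0,0,0],0.2],
  ],
)

```text
time_s: 14.28
ee_pos: [0.5593, -0.0392, 0.1294]
eef_rot: [-3.142, 0.0, 1.433]
force: [-0.1, -0.0, -1.3]
grip_width: 0.0356
```

Request:
drive_tool(
  increments=[
    [[0,0,0],[0,0,0.5],0.2],
    [[0,0,0],[0,0,0],0.2],
  ],
)

```text
time_s: 14.52
ee_pos: [0.5593, -0.0392, 0.1289]
eef_rot: [-3.142, 0.0, 1.433]
force: [0.4, 0.9, -2.4]
grip_width: 0.0357
```

Request:
drive_tool(
  increments=[
    [[0,0,0],[0,0,0.5],0.2],
    [[0,0,0],[0,0,0],0.2],
  ],
)

```text
time_s: 14.78
ee_pos: [0.5593, -0.0392, 0.1284]
eef_rot: [-3.142, -0.0, 1.433]
force: [-0.9, 0.0, -0.8]
grip_width: 0.0356
```

Request:
drive_tool(
  increments=[
    [[0,0,0],[0,0,0.5],0.2],
    [[0,0,0],[0,0,0],0.2],
  ],
)

```text
time_s: 15.02
ee_pos: [0.5593, -0.0392, 0.1279]
eef_rot: [-3.141, -0.0, 1.433]
force: [0.7, -0.3, -0.3]
grip_width: 0.036
```

Request:
drive_tool(
  increments=[
    [[0,0,0],[0,0,0.5],0.2],
    [[0,0,0],[0,0,0],0.2],
  ],
)

```text
time_s: 15.28
ee_pos: [0.5594, -0.0392, 0.1276]
eef_rot: [3.141, -0.0, 1.433]
force: [-1.3, 0.2, 0.7]
grip_width: 0.0355
```

Request:
drive_tool(
  increments=[
    [[0,0,0],[0,0,0.3],0.2],
    [[0,0,0],[0,0,0],0.2],
  ],
)

```text
time_s: 15.52
ee_pos: [0.5594, -0.0392, 0.1274]
eef_rot: [3.141, 0.0, 1.433]
force: [-0.7, -0.2, 2.6]
grip_width: 0.0357
```

Request:
drive_tool(
  increments=[
    [[0,0,0],[0,0,0.3],0.2],
    [[0,0,0],[0,0,0],0.2],
  ],
)

```text
time_s: 15.78
ee_pos: [0.5594, -0.0392, 0.1272]
eef_rot: [3.141, 0.0, 1.433]
force: [-1.4, -0.8, 5.8]
grip_width: 0.0361
```

Request:
drive_tool(
  increments=[
    [[0,0,3],[0,0,0.1],0.2],
    [[0,0,3],[0,0,0.1],0.2],
    [[0,0,0],[0,0,0],0.2],
  ],
)

```text
time_s: 16.15
ee_pos: [0.5594, -0.0393, 0.1269]
eef_rot: [3.141, 0.0, 1.328]
force: [-2.4, -0.7, 5.3]
grip_width: 0.0358
```

Request:
drive_tool(
  increments=[
    [[0,0,3],[0,0,0.13],0.2],
    [[0,0,3],[0,0,0.13],0.2],
    [[0,0,0],[0,0,0],0.2],
  ],
)

```text
time_s: 16.52
ee_pos: [0.5593, -0.0393, 0.1267]
eef_rot: [3.141, 0.0, 1.224]
force: [-2.8, -1.1, 6.2]
grip_width: 0.0362
```

```bash
python3 - <<'E'
from h import *
show()
E
```

```text
t 16.525 p [ 0.5593 -0.0393  0.1267] yaw 70.1 F [-2.8  -1.12  6.23] M [-0.175  0.677  0.056] w 0.0362 tilt 0.02
```

Request:
drive_tool(
  increments=[
    [[0,0,3],[0,0,0.1],0.2],
    [[0,0,3],[0,0,0.1],0.2],
    [[0,0,0],[0,0,0],0.2],
  ],
)

```text
time_s: 16.9
ee_pos: [0.5594, -0.0393, 0.1264]
eef_rot: [3.141, -0.0, 1.119]
force: [-2.1, -1.0, 5.0]
grip_width: 0.0358
```

Request:
drive_tool(
  increments=[
    [[0,0,3],[0,0,0.13],0.2],
    [[0,0,3],[0,0,0.13],0.2],
    [[0,0,0],[0,0,0],0.2],
  ],
)

```text
time_s: 17.27
ee_pos: [0.5593, -0.0392, 0.1261]
eef_rot: [3.142, 0.0, 1.014]
force: [-2.7, -0.1, 6.3]
grip_width: 0.036
```

Request:
drive_tool(
  increments=[
    [[0,0,3],[0,0,0.13],0.2],
    [[0,0,3],[0,0,0.13],0.2],
    [[0,0,0],[0,0,0],0.2],
  ],
)

```text
time_s: 17.65
ee_pos: [0.5594, -0.0392, 0.1259]
eef_rot: [3.141, -0.0, 0.91]
force: [-1.9, 0.2, 4.3]
grip_width: 0.0357
```

```bash
python3 - <<'E'
from h import *
show()
E
```

```text
t 17.65 p [ 0.5594 -0.0392  0.1259] yaw 52.11 F [-1.85  0.18  4.28] M [0.029 0.371 0.044] w 0.0357 tilt 0.01
```

Request:
drive_tool(
  increments=[
    [[0,0,4.5],[0,0,0.2],0.2],
    [[0,0,4.5],[0,0,0.2],0.2],
    [[0,0,0],[0,0,0],0.2],
  ],
)

```text
time_s: 18.02
ee_pos: [0.5594, -0.0391, 0.1251]
eef_rot: [3.142, -0.0, 0.753]
force: [0.7, -0.6, 0.8]
grip_width: 0.036
```

Request:
drive_tool(
  increments=[
    [[0,0,4.5],[0,0,0.2],0.2],
    [[0,0,4.5],[0,0,0.2],0.2],
    [[0,0,0],[0,0,0],0.2],
  ],
)

```text
time_s: 18.4
ee_pos: [0.5593, -0.0392, 0.1248]
eef_rot: [-3.142, 0.0, 0.597]
force: [0.6, 0.5, 2.0]
grip_width: 0.0356
```

Request:
drive_tool(
  increments=[
    [[0,0,4.5],[0,0,0.2],0.2],
    [[0,0,4.5],[0,0,0.2],0.2],
    [[0,0,0],[0,0,0],0.2],
  ],
)

```text
time_s: 18.77
ee_pos: [0.5593, -0.0392, 0.1245]
eef_rot: [-3.142, -0.0, 0.441]
force: [0.3, -0.1, 1.5]
grip_width: 0.0361
```

```bash
python3 - <<'E'
from h import *
show()
E
```

```text
t 18.775 p [ 0.5593 -0.0392  0.1245] yaw 25.26 F [ 0.26 -0.11  1.52] M [-0.01   0.082 -0.064] w 0.0361 tilt 0.0
```

Request:
drive_tool(
  increments=[
    [[0,0,4.5],[0,0,0.2],0.2],
    [[0,0,4.5],[0,0,0.2],0.2],
    [[0,0,0],[0,0,0],0.2],
  ],
)

```text
time_s: 19.15
ee_pos: [0.5594, -0.0392, 0.1241]
eef_rot: [3.142, -0.0, 0.284]
force: [0.0, 0.3, 1.5]
grip_width: 0.036
```

Request:
drive_tool(
  increments=[
    [[0,0,4.5],[0,0,0.2],0.2],
    [[0,0,4.5],[0,0,0.2],0.2],
    [[0,0,0],[0,0,0],0.2],
  ],
)

```text
time_s: 19.52
ee_pos: [0.5593, -0.0392, 0.1237]
eef_rot: [3.142, -0.0, 0.127]
force: [0.4, -1.2, 2.5]
grip_width: 0.0359
```

Request:
drive_tool(
  increments=[
    [[0,0,4.5],[0,0,0.2],0.2],
    [[0,0,4.5],[0,0,0.2],0.2],
    [[0,0,0],[0,0,0],0.2],
  ],
)

```text
time_s: 19.9
ee_pos: [0.5594, -0.0392, 0.1233]
eef_rot: [3.142, -0.0, -0.03]
force: [-0.0, -0.1, 2.5]
grip_width: 0.0358
```

```bash
python3 - <<'E'
from h import *
show()
k=cal("wrist");im=ctrl.camera("wrist");cv2.imwrite("pics/w5.png",im[:,:,::-1])
E
```

```text
t 19.9 p [ 0.5594 -0.0392  0.1233] yaw -1.7 F [-0.02 -0.1   2.46] M [-0.098  0.004 -0.038] w 0.0358 tilt 0.01
```

View pics/w5.png

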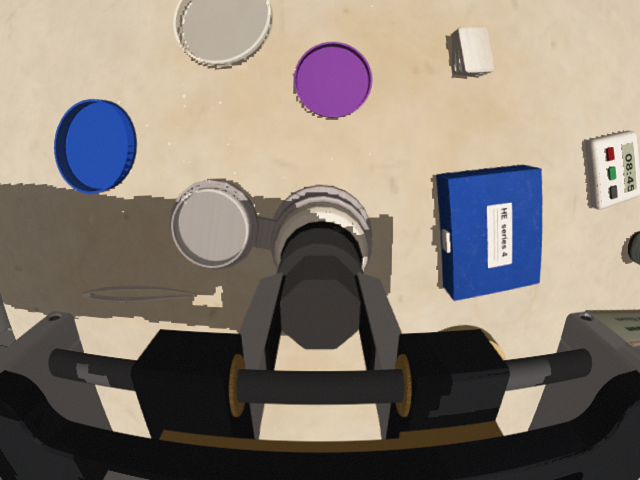

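Request:
drive_tool(
  increments=[
    [[0,0,4.5],[0,0,0.2],0.2],
    [[0,0,4.5],[0,0,0.2],0.2],
    [[0,0,4.5],[0,0,0.2],0.2],
    [[0,0,0],[0,0,0],0.2],
  ],
)

```text
time_s: 20.45
ee_pos: [0.5594, -0.0392, 0.1227]
eef_rot: [-3.142, -0.0, -0.266]
force: [0.5, -0.2, 3.6]
grip_width: 0.0358
```

Request:
drive_tool(
  increments=[
    [[0,0,4.5],[0,0,0.2],0.2],
    [[0,0,4.5],[0,0,0.2],0.2],
    [[0,0,4.5],[0,0,0.2],0.2],
    [[0,0,0],[0,0,0],0.2],
  ],
)

```text
time_s: 20.95
ee_pos: [0.5594, -0.0392, 0.1222]
eef_rot: [-3.142, -0.0, -0.501]
force: [-1.1, -0.4, 3.5]
grip_width: 0.0355
```

Request:
drive_tool(
  increments=[
    [[0,0,4.5],[0,0,0.2],0.2],
    [[0,0,4.5],[0,0,0.2],0.2],
    [[0,0,4.5],[0,0,0.2],0.2],
    [[0,0,0],[0,0,0],0.2],
  ],
)

```text
time_s: 21.45
ee_pos: [0.5594, -0.0392, 0.1216]
eef_rot: [-3.141, -0.0, -0.737]
force: [-0.0, -0.7, 2.2]
grip_width: 0.0361
```

```bash
python3 - <<'E'
from h import *
show()
k=cal("wrist");im=ctrl.camera("wrist");cv2.imwrite("pics/w6.png",im[:,:,::-1])
show()
E
```

```text
t 21.45 p [ 0.5594 -0.0392  0.1216] yaw -42.2 F [-0.02 -0.7   2.17] M [-0.108  0.121 -0.023] w 0.0361 tilt 0.01
t 21.5 p [ 0.5594 -0.0392  0.1216] yaw -42.18 F [0.52 1.   3.32] M [-0.111  0.055 -0.048] w 0.0362 tilt 0.02
```

View pics/w6.png

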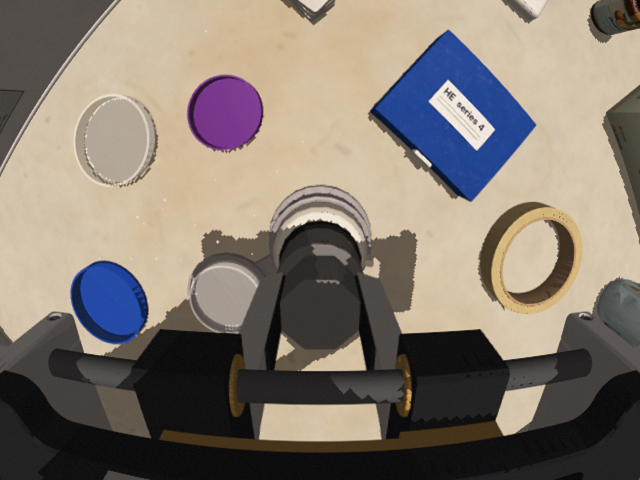

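Request:
drive_tool(
  increments=[
    [[0,0,5],[0,0,0.22],0.2],
    [[0,0,5],[0,0,0.22],0.2],
    [[0,0,5],[0,0,0.22],0.2],
    [[0,0,0],[0,0,0],0.2],
    [[0,0,0],[0,0,0],0.2],
  ],
)

```text
time_s: 22.12
ee_pos: [0.5594, -0.0392, 0.1209]
eef_rot: [-3.141, -0.0, -0.999]
force: [0.0, -0.7, 4.2]
grip_width: 0.0361
```

```bash
python3 - <<'E'
from h import *
show()
im=ctrl.camera("scene");cv2.imwrite("pics/s7.png",cv2.resize(im[180:340,230:390,::-1],None,fx=3.7,fy=3.7))
show()
E
```

```text
t 22.125 p [ 0.5594 -0.0392  0.1209] yaw -57.23 F [ 0.05 -0.7   4.24] M [-0.122  0.039 -0.115] w 0.0361 tilt 0.01
t 22.175 p [ 0.5594 -0.0392  0.1209] yaw -57.27 F [ 0.48 -0.53  2.9 ] M [-0.123  0.1   -0.094] w 0.036 tilt 0.01
```

View pics/s7.png

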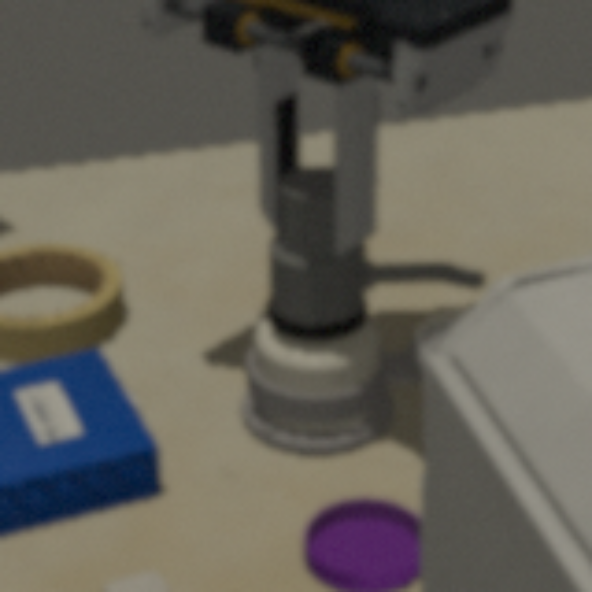

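Request:
drive_tool(
  increments=[
    [[0,0,0],[0,0,-0.3],0.2],
    [[0,0,0],[0,0,0],0.2],
  ],
)

```text
time_s: 22.42
ee_pos: [0.5593, -0.0392, 0.1211]
eef_rot: [-3.142, -0.0, -1.001]
force: [0.0, -0.8, 4.0]
grip_width: 0.0358
```

Request:
drive_tool(
  increments=[
    [[0,0,0],[0,0,-0.3],0.2],
    [[0,0,0],[0,0,0],0.2],
  ],
)

```text
time_s: 22.68
ee_pos: [0.5594, -0.0392, 0.1214]
eef_rot: [-3.142, -0.0, -1.002]
force: [1.0, -0.7, 3.5]
grip_width: 0.0361
```

Request:
drive_tool(
  increments=[
    [[0,0,0],[0,0,-0.3],0.2],
    [[0,0,0],[0,0,0],0.2],
  ],
)

```text
time_s: 22.92
ee_pos: [0.5593, -0.0392, 0.1217]
eef_rot: [-3.142, -0.0, -1.002]
force: [1.3, 1.1, 2.7]
grip_width: 0.0359
```

Request:
drive_tool(
  increments=[
    [[0,0,0],[0,0,-0.2],0.2],
    [[0,0,0],[0,0,0],0.2],
  ],
)

```text
time_s: 23.18
ee_pos: [0.5593, -0.0392, 0.1219]
eef_rot: [3.142, -0.0, -1.002]
force: [1.7, -0.3, 3.9]
grip_width: 0.0362
```

Request:
drive_tool(
  increments=[
    [[0,0,0],[0,0,-0.2],0.2],
    [[0,0,0],[0,0,0],0.2],
  ],
)

```text
time_s: 23.42
ee_pos: [0.5593, -0.0392, 0.1221]
eef_rot: [3.142, 0.0, -1.002]
force: [1.0, -0.9, 3.3]
grip_width: 0.036
```

Request:
drive_tool(
  increments=[
    [[0,0,0],[0,0,-0.2],0.2],
    [[0,0,0],[0,0,0],0.2],
  ],
)

```text
time_s: 23.68
ee_pos: [0.5593, -0.0392, 0.1223]
eef_rot: [-3.142, -0.0, -1.002]
force: [1.7, -0.2, 3.3]
grip_width: 0.0358
```

Request:
drive_tool(
  increments=[
    [[0,0,0],[0,0,-0.2],0.2],
    [[0,0,0],[0,0,0],0.2],
  ],
)

```text
time_s: 23.92
ee_pos: [0.5593, -0.0392, 0.1224]
eef_rot: [3.142, 0.0, -1.002]
force: [1.6, -1.1, 1.6]
grip_width: 0.0358
```

Request:
drive_tool(
  increments=[
    [[0,0,0],[0,0,-0.2],0.2],
    [[0,0,0],[0,0,0],0.2],
  ],
)

```text
time_s: 24.18
ee_pos: [0.5593, -0.0392, 0.1226]
eef_rot: [3.141, 0.0, -1.002]
force: [2.4, -0.6, 0.3]
grip_width: 0.0358
```

Request:
drive_tool(
  increments=[
    [[0,0,0],[0,0,-0.1],0.2],
    [[0,0,0],[0,0,0],0.2],
  ],
)

```text
time_s: 24.42
ee_pos: [0.5592, -0.0392, 0.1226]
eef_rot: [3.141, 0.0, -1.002]
force: [3.0, -0.6, -0.5]
grip_width: 0.0359
```

Request:
drive_tool(
  increments=[
    [[0,0,0],[0,0,0],0.4],
    [[0,0,0],[0,0,0],0.7],
    [[0,0,0],[0,0,0],1],
    [[0,0,0],[0,0,0],1],
    [[0,0,0],[0,0,0],1],
    [[0,0,0],[0,0,0],1],
  ],
)

```text
time_s: 25.18
ee_pos: [0.5593, -0.0392, 0.1228]
eef_rot: [3.142, 0.0, -1.002]
force: [0.4, 0.0, 0.3]
grip_width: 0.0839
```

Request:
drive_tool(
  increments=[
    [[0,0,0],[0,0,-15],1],
    [[0,0,0],[0,0,-40],1],
    [[0,0,0],[0,0,-30],1],
    [[0,0,0],[0,30,-10],1],
    [[0,0,0],[0,30,0],1],
    [[0,0,0],[0,0,0],1],
  ],
)

```text
time_s: 25.92
ee_pos: [0.5081, -0.0722, 0.2193]
eef_rot: [-3.14, -0.001, -1.003]
force: [-0.2, 0.1, -0.2]
grip_width: 0.0937
```

```bash
python3 - <<'E'
from h import *
import pickle
show()
k=cal("wrist");im=ctrl.camera("wrist");cv2.imwrite("pics/w8.png",im[:,:,::-1]);pickle.dump(k,open("k8.pkl","wb"))
im=ctrl.camera("scene");cv2.imwrite("pics/s8.png",cv2.resize(im[180:340,230:390,::-1],None,fx=3.7,fy=3.7))
E
```

```text
t 25.925 p [ 0.5081 -0.0722  0.2193] yaw -57.49 F [-0.18  0.11 -0.21] M [-0.052  0.134 -0.004] w 0.0937 tilt 0.09
```

View pics/w8.png

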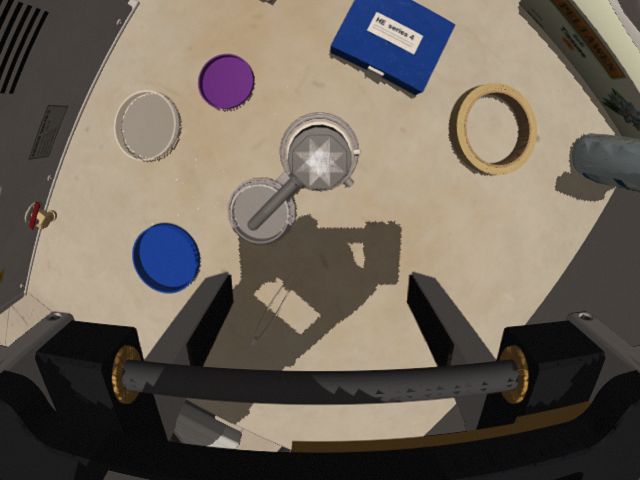

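View pics/s8.png

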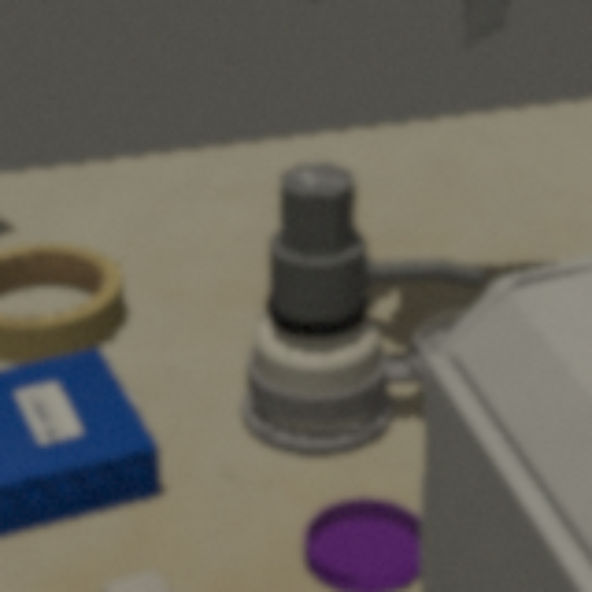

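```bash
python3 - <<'E'
import cv2
a=cv2.imread("pics/w8.png")
cv2.imwrite("pics/w8h.png",cv2.resize(a[105:255,215:365],None,fx=4,fy=4,interpolation=2))
from h import *
im=ctrl.camera("top");cv2.imwrite("pics/t8.png",cv2.resize(im[200:320,230:390,::-1],None,fx=5,fy=5,interpolation=2))
E
```

```text
(no output)
```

View pics/w8h.png

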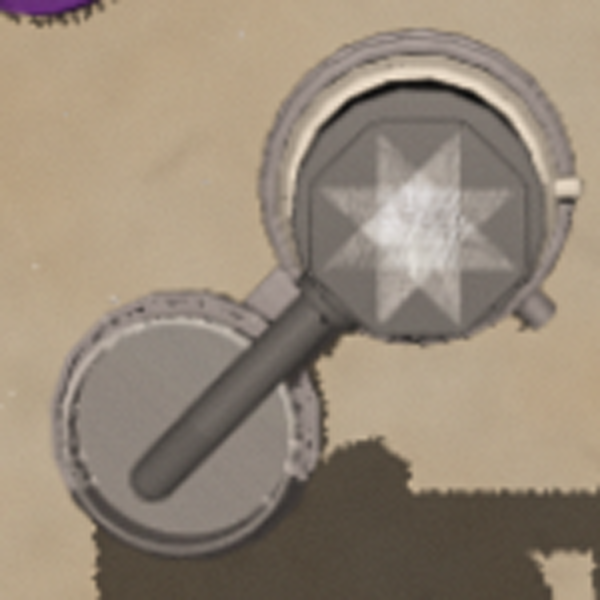

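View pics/t8.png

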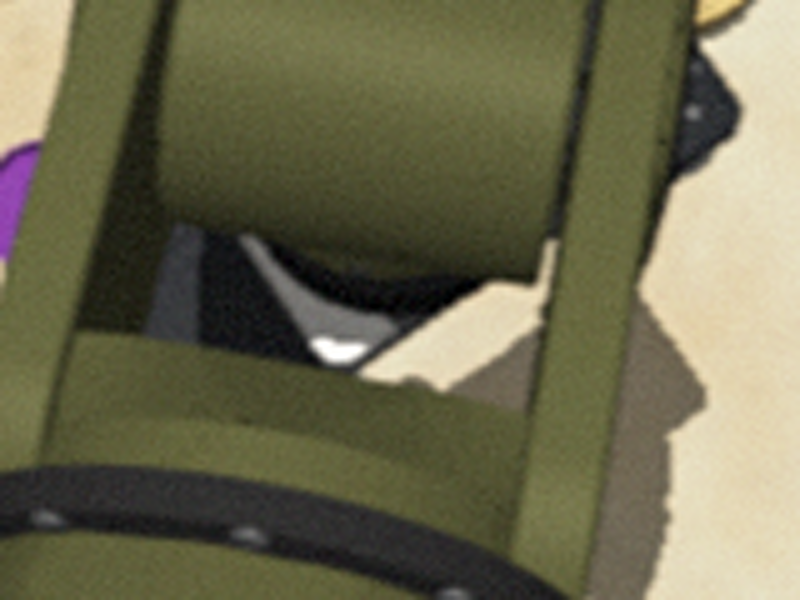

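```bash
python3 - <<'E'
from h import *
import pickle;k=pickle.load(open("k8.pkl","rb"))
f=lambda u,v:(215+(u+.5)/4-.5,105+(v+.5)/4-.5)
W=lambda u,v,z:onz("wrist",*f(u,v),z,k)
for z in(.134,.1362,.139):
    print("head",z,W(419.5,227,z)[:2],"width",np.linalg.norm(W(312,227,z)-W(527,227,z)))
t=W(153,476,.078);h=W(419.5,227,.136);d=t-h;print("tip",t,np.hypot(*d[:2]),np.degrees(np.arctan2(d[1],d[0])))
print("plate",W(188,422,.03), np.linalg.norm(W(55,422,.03)-W(322,422,.03)))
print("dish inner",W(182,430,.035))
print("rib",W(567,187,.052))
E
```

```text
head 0.134 [ 0.55975676 -0.03973145] width 0.035809978379088864
head 0.1362 [ 0.55989078 -0.03964515] width 0.0354926062943314
head 0.139 [ 0.56006136 -0.0395353 ] width 0.035088678186458284
tip [ 0.48181082 -0.02216388  0.078     ] 0.0800027945607392 167.3728139189994
plate [ 0.48351312 -0.02148831  0.03      ] 0.066279778550787
dish inner [ 0.48233521 -0.02136406  0.035     ]
rib [ 0.58002286 -0.06552437  0.052     ]
```

```bash
python3 - <<'E'
from h import *
print("pred",[ (proj("scene",[.5597,-.0394,z])-[230,180])*3.7 for z in (.130,.1362,.142)])
show(); ctrl.hand_in()
E
```

```text
pred [array([313.01910978, 189.82334574]), array([312.92741851, 178.36435984]), array([312.84104145, 167.5695098 ])]
t 26.075 p [ 0.5093 -0.0713  0.2183] yaw -57.41 F [-0.45  0.18 -0.62] M [-0.05   0.135  0.009] w 0.094 tilt 0.04
the job is handed in; nothing more can be done
```

I screwed the spout head onto the dispenser and handed the job in at about 26 s. The spout points over the petri dish and the gripper is open and clear.

- **Threading:** I gripped the head by its octagonal grip and turned it to line up with the rib. I then lowered it until the pins met the thread, with the rim about 74 mm above the bench. I turned it clockwise about 139° in one grip, lowering it at the thread's pitch. The highest force I read between head and dispenser was about 7 N.
- **Release:** I eased up about 1.5 mm until the thread took the ring's load, then let go. The head stayed in place.
- **Position checks:** In the last wrist picture the spout mouth was 1 to 2 mm from the dish centre and the spout yaw was 167.4° (target 167.5°). The head was within about 1 mm of the screw axis. The dish looked undisturbed on its plate, and nothing else appeared to have moved.
- **Ring squeeze:** From the descent I estimate 3.3 to 4.3 mm, but I could not measure it directly. The scene picture puts the head's top within about 2 mm of the height I worked from, so it supports this only roughly.
- **Less certain:** The two cameras disagreed by about 3° on the rib's direction, which is harmless here. The last top-camera picture was blocked by the arm, so the final position check rests on the wrist camera.

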